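# Unstack the dryer spares and pack the two-layer service kit

## Task

Pack the grey service box from the stack of spare parts: first set the blue filter cap from the top of the stack aside on the cork mat, then lay the black roller in the round pocket and after it the green bearing block in the long pocket. Fit the yellow divider level inside the box over them, resting on both end ledges (either way round), and last stand the blue cap upright on the divider's blue square. Let go of everything, with all parts seated flat as they stood in the stack.

Things in the scene. Friction and masses are not known exactly. Their poses are not given: they have to be found in the camera images.
- filter_cap: blue plastic drain-filter cap, loose, 60 g, on top of the stack at the start: upright round body 40 mm in diameter and 20 mm high with a bar on top (34 mm long along its x, 10 mm wide, top 32 mm above its underside). Origin at the centre of its underside, z up. It can be gripped across the round body.
- roller: dryer drum roller, loose, 120 g, second in the stack: black rubber tyre round a white hub 47 mm wide, a flat disc 54 mm in diameter, 28 mm high, axis upright. Origin at the centre of its underside, z up.
- bearing_block: green cast bearing block, loose, 180 g, at the bottom of the stack (on a white pad 3 mm thick): 30 mm wide along its x, 90 mm long along its y, foot 10 mm high; on the foot a body 52 mm long in y and as wide as the foot, top 28 mm above the underside. Origin at the centre of its underside, z up.
- divider: yellow divider plate, loose, 150 g, lying flat on the table by itself: 194 mm (its x) by 106 mm (its y) by 5 mm thick, with an upright black grip fin at its centre, 12 mm thick in x, 44 mm long in y, top 35 mm above the underside. One half bears a blue square. Origin at the centre of the underside, z up. The half turn does not matter.
- blue_square (a point): centre of the 46 mm blue square (white border) on the top face of the divider, 53 mm from the divider's centre along its +x; it moves with the divider.
- mat: square cork mat fixed on the table, 110 x 110 x 3 mm, empty at the start: the waiting place of the filter cap. Origin at the centre of its underside, so its top is 3 mm above the origin.
- kit_box: grey open box fixed on the table, 218 (its x) x 130 (its y) mm outside, walls 5 mm thick, 52 mm high; floor top 5 mm above the origin. Inside, a ledge 20 mm wide along each x end, top 40 mm above the origin, carries the divider with 7 mm play all round. Between the ledges the two black pocket plates lie side by side along x. Origin: centre of the underside, z up.
- round_nest: black plate 84 (x) x 112 (y) x 10 mm fixed on the box floor, with a round through pocket 70 mm in diameter at its centre, for the roller, which stands on the box floor. Centred 42 mm from the box centre along the box's x, on either side. Origin at the centre of its underside (box-floor level), axes parallel to the box's.
- long_nest: black plate of the same size on the other side, with a rectangular through pocket 46 mm (its x) by 104 mm (its y) at its centre, for the bearing block, long side along y; the part stands on the box floor. Origin at the centre of its underside (the box-floor level), axes parallel to the box's.
Not all that is in view belongs to the job. Of the things like the filter_cap, leave any that is turquoise; of the rest the smaller one is meant.

How it is judged:
On the way, in this order (a step that is already met when the one before it is completed fails the run):
1. the filter cap stands upright on the cork mat, released (horizontal distance between filter_cap and mat below 0.04 m and z of filter_cap in the frame of mat between 0 and 0.006 m and angle between filter_cap's own z axis and vertical below 0.08 rad and contact force between the fingers and filter_cap below 0.1 N and linear speed of filter_cap below 0.03 m/s), for 0.2 s.
2. the roller lies flat in the round pocket, released (horizontal distance between roller and round_nest below 0.013 m and z of roller in the frame of kit_box between 0.002 and 0.008 m and angle between roller's own z axis and vertical below 0.08 rad and contact force between the fingers and roller below 0.1 N and linear speed of roller below 0.03 m/s), for 0.2 s.
3. the bearing block stands in the long pocket, released (horizontal distance between bearing_block and long_nest below 0.013 m and angle between the y axis of bearing_block and the y axis of long_nest, either way round below 0.3 rad and z of bearing_block in the frame of kit_box between 0.002 and 0.008 m and angle between bearing_block's own z axis and vertical below 0.08 rad and contact force between the fingers and bearing_block below 0.1 N and linear speed of bearing_block below 0.03 m/s), for 0.2 s.
4. the divider lies level on both ledges of the box, released (horizontal distance between divider and kit_box below 0.015 m and z of divider in the frame of kit_box between 0.037 and 0.043 m and angle between divider's own z axis and vertical below 0.05 rad and contact force between the fingers and divider below 0.1 N and linear speed of divider below 0.03 m/s), for 0.2 s.
5. the filter cap stands on the blue square of the divider, released (horizontal distance between filter_cap and blue_square below 0.015 m and z of filter_cap in the frame of divider between 0.002 and 0.009 m and angle between filter_cap's own z axis and vertical below 0.08 rad and contact force between the fingers and filter_cap below 0.1 N and linear speed of filter_cap below 0.03 m/s), for 0.2 s.
At the end, for the whole second after the job is handed in: Roller flat on the box floor in the round pocket and bearing block in the long pocket (each within 13 mm), divider level on both ledges (height within 3 mm, centre within 15 mm), filter cap upright within 15 mm of the blue square's centre; all released and at rest (all of step 2 and all of step 3 and all of step 4 and all of step 5); the robot touches nothing.
It also fails if it takes over 141 s, if anything falls off the work surface, if the arm or the gripper's body presses on something with over 40 N, if the wrist force passes 120 N, or if a joint passes its speed limit or range.

## Robot

A 6-joint arm with a two-finger parallel gripper is mounted at the origin on the work surface. World frame = base frame: x ahead of the robot, y to its left, z up, the work surface at z = 0. Lengths are in m, angles in rad, forces in N, time in s.
With the tool pointing down it reaches from about 0.35 to 0.725 m from the base axis. Payload 6 kg.
Tool frame: the origin (TCP) lies at the very end of the fingers, on their centre line; the grasp point (between the pads) lies 19 mm behind it (r.pinch_z is the distance from the TCP to the grasp point, in m); z points along the fingers, y is the line along which they close (so a half turn about z gives the same grasp; the last joint's range is limited). The gripper opens to 85 mm and grips with 20 to 120 N. Pads are 22 mm wide; open, the fingers measure 114 mm over their backs; the gripper's body (76 mm by 85 mm) begins 54 mm behind the grasp point. The pads swing forward as they close: fully open they stand 13 mm farther back than shut.
Start: joints at [-0.792, 0.04, 0.085, 0, -1.615, -0.334], TCP at [0.258, -0.542, 0.231] pointing down, gripper open.
Joint ranges: [-2.56, 2.56], [-1.29, 2.01], [-1.08, 1.49], [-3.29, 1.98], [-2.81, -0.18], [-2.99, 2.99]. Speed limits (rad/s): [2.57, 2.57, 3.01, 3.14, 3.14, 3.14].

## Interface

Orientations are given as a rotation vector (axis times angle).
In Python, from station import r, vision, job gives the robot as it stands.
- The arm moves only by the tool send_rows, never from a script. Its argument "deltas" is text: rows parted by semicolons, each of 5 numbers parted by spaces: the closure in counts, from 0 (fully open) to 255 (shut), then the shift along the tool's x, y, z in mm, then the turn about the tool's z in rad. A call has 1 to 8 rows; each row is the pose to reach, as a shift and turn from the pose commanded when the call began, along the tool's axes at that moment; what a row does not reach only later rows make up. A row lasts 1/8 s, in which the tool goes at most 62.5 mm and 10.7 degrees, less where a joint would pass 70% of its speed; a pose out of reach is approached as far as the arm can. A call with a gripper value outside its range is refused whole. The fingers move at their own pace and stop on an object; "grip_force" is the grip in N (left out, the last holds). Time passes only in rows, so rows that repeat a pose let the fingers close. It gives the time, the measured TCP pose, the force, the opening and the grip force at its end, in the units of the state.
- r.observe(): the state, without advancing time (a new reading comes with each control period).
- vision.camera(name): name is "side" or "top"; returns the picture (400x640x3 uint8, red, green, blue); there is no depth.
- vision.camera_params(name): a dict with "K" (3x3 intrinsics, pixels), "k1" (the pictures are not rectified: a ray, as slopes to the right and down, at radius r is drawn at 1 + k1 r^2 times it, then the intrinsics apply), "xyz" and "attitude" of the camera in the world. Camera axes: x right, y down, z forward; pixel columns grow to the right and rows downward; lengths in m; the calibration is good to about 2 mm. A picture is of the moment at which its call begins. camera_params takes no time and is no camera call.
- job.sign_off(): hands the job in; it is judged then, once.
Trained networks look in the newest picture that a camera, given by its name, has taken for a name from the list of things; names that differ only in an ending like _2 or _b are one class to them, and where a whole thing is asked for, a point or a joint stands for the part that bears it (a point fixed in the world has none). Each returns a list of dicts, best first, with "score" (0 to 1); they miss things now and then, are a little off and sometimes report something else, mostly with a low value. They report only what shows in the picture. A call takes as long as a camera call. They do not tell look-alikes from the thing itself.
- vision.silhouettes(query, camera): "mask" (400x640 bool, what is visible of it).
- vision.mark_of(query, camera): "position" ([x, y, z] in m, in world coordinates, good to about 4 mm: a listed point, or the origin of a listed thing).
The state is a dict: "time_s": time; "joint_pos": joint angles; "qd": joint speeds; "joint_torque": joint torques, N m; "position": TCP position; "ee_rot": TCP orientation; "ft_force": force on the tool from outside, world axes, zero at the start; "wrist_torque": the same for the moment, N m; "finger_gap": opening from 0.0 (shut) to 1.0 (fully open); "gripper_force": force on a finger pad.
Only numpy, scipy, OpenCV 4.12 (cv2) and the standard library are available. Lean on these libraries where they do the work, as an engineer would, in place of code of your own. Each camera call takes 0.05 s, during which the arm holds its last target. There are 200 camera calls.

## Working session

There is one attempt and no reset: what is moved stays moved. The work goes in short steps, Python scripts to look and compute and a tool call to move; the robot and the scene stay as the last step left them, time stands still between calls to the robot, and variables do not carry over. Pictures are saved under pics/ and viewed, at most 17 in all, crops included, and the job is handed in when it is done.

Besides the shell and the picture viewer there is one more tool, called after "Call:" by a JSON object that holds its "api" and its "payload", one argument or row to a line. send_rows: Moves the arm, as the interface text tells. Its arguments: {"type":"object","properties":{"deltas":{"type":"string"},"grip_force":{"type":"number"}},"required":["deltas"]}

```bash
mkdir -p pics; ls; cat > h.py <<'E'
import numpy as np, cv2
from station import r, vision, job
from scipy.spatial.transform import Rotation as R
def cam(n): return vision.camera_params(n)
def Rc(p):
    a=np.array(p["attitude"],float)
    return a if a.shape==(3,3) else R.from_rotvec(a).as_matrix()
def proj(P,n):
    p=cam(n); K=np.array(p["K"]); q=(np.atleast_2d(P)-p["xyz"])@Rc(p)
    s=q[:,:2]/q[:,2:]; s=s*(1+p["k1"]*(s**2).sum(1,keepdims=True))
    return s@K[:2,:2].T+K[:2,2]
def ray(uv,z,n):
    p=cam(n);K=np.array(p["K"]); d=(np.atleast_2d(uv)-K[:2,2])/[K[0,0],K[1,1]]
    s=d.copy()
    for _ in range(10): s=d/(1+p["k1"]*(s**2).sum(1,keepdims=True))
    w=np.c_[s,np.ones(len(s))]@Rc(p).T; c=np.array(p["xyz"])
    return c+w*((z-c[2])/w[:,2:])
def snap(n,f,crop=None,size=None):
    im=vision.camera(n)
    j=im if crop is None else im[crop[1]:crop[3],crop[0]:crop[2]]
    if size: j=cv2.resize(j,size,interpolation=cv2.INTER_CUBIC)
    cv2.imwrite("pics/"+f,j[:,:,::-1]); return im
def tool(d):
    s=r.observe(); return R.from_rotvec(s["ee_rot"]).inv().apply(d)
E
python3 - <<'E'
from h import *
for n in("top","side"):
    print(cam(n)); snap(n,n+"0.png")
    for q in["filter_cap","roller","bearing_block","divider","blue_square","mat","kit_box","round_nest","long_nest"]:
        print(n,q,[(round(d["score"],2),np.round(d["position"],3).tolist()) for d in vision.mark_of(q,n)][:4])
print(r.observe())
E
```

```text
pics
{'K': array([[392.38573584,   0.        , 315.11691516],
       [  0.        , 392.38573584, 200.93268174],
       [  0.        ,   0.        ,   1.        ]]), 'k1': -0.09649886803037468, 'xyz': array([ 0.49925613, -0.01734786,  0.89740273]), 'attitude': array([-2.15570207,  2.15627359, -0.04241368])}
top filter_cap [(0.7, [0.526, -0.111, 0.056]), (0.62, [0.678, -0.035, 0.002]), (0.57, [0.668, -0.118, -0.004])]
top roller [(0.53, [0.529, -0.105, 0.036])]
top bearing_block [(0.78, [0.525, -0.114, 0.001]), (0.55, [0.524, 0.355, 0.006])]
top divider [(0.96, [0.48, -0.325, -0.001])]
top blue_square [(0.95, [0.537, -0.331, 0.008]), (0.37, [0.48, -0.326, -0.003])]
top mat [(0.88, [0.557, 0.121, -0.003])]
top kit_box [(0.72, [0.486, 0.353, -0.004])]
top round_nest []
top long_nest [(0.76, [0.441, 0.347, 0.003])]
{'K': array([[417.2883411 ,   0.        , 320.39828072],
       [  0.        , 417.2883411 , 202.43215766],
       [  0.        ,   0.        ,   1.        ]]), 'k1': -0.07601956079571667, 'xyz': array([0.03708687, 0.58230437, 0.55191616]), 'attitude': array([-0.87498101,  2.3
[... 532 characters left out ...]
 0.005])]
{'time_s': 1.0, 'joint_pos': array([-7.92305643e-01,  4.01848691e-02,  8.47984240e-02, -3.34750776e-05,
       -1.61550810e+00, -3.33693559e-01]), 'qd': array([ 0.00134712,  0.00152067,  0.00165728,  0.00080054, -0.00053053,
       -0.00110215]), 'joint_torque': array([ 8.58948679e-04, -3.67931807e+01,  3.47440982e+01,  6.93268105e+00,
       -9.69382054e-04, -9.88753357e-06]), 'position': array([ 0.25817389, -0.54158146,  0.23126234]), 'ee_rot': array([ 6.92937405e-01, -3.06419562e+00, -1.58767097e-04]), 'ft_force': array([ 0.27521666, -0.36097224, -0.07410182]), 'wrist_torque': array([-0.00293804,  0.0075829 , -0.05538893]), 'gripper_force': 0.0, 'finger_gap': 0.9957264148592337}
```

View pics/top0.png

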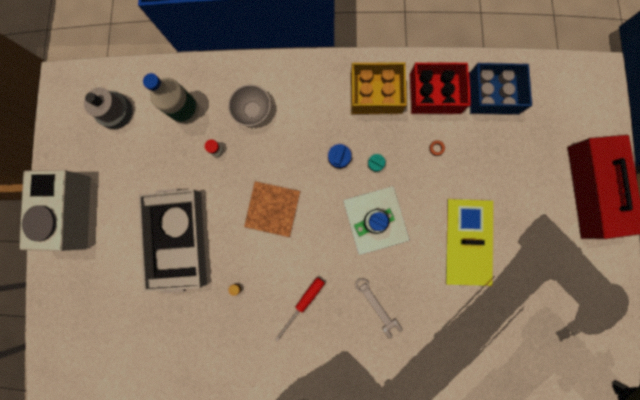

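View pics/side0.png

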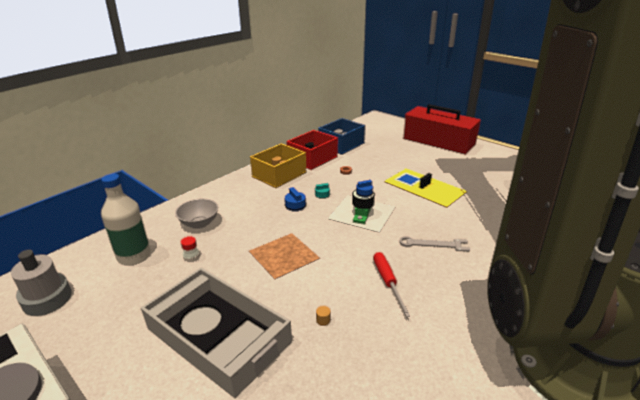

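The caps that could be confused are the stack cap at (377,221), a larger loose blue cap at (339,156) and a turquoise cap at (376,162). I choose the stack one: it is blue, smaller and on top of the stack. Next I measure orientations and check the choice in a crop.

```bash
cat >> h.py <<'E'
def rect(q,n,z,near=None,k=0):
    out=[]
    for d in vision.silhouettes(q,n)[:3]:
        m=d["mask"].astype(np.uint8); c=max(cv2.findContours(m,0,1)[0],key=cv2.contourArea)[:,0].astype(float)
        w=ray(c,z,n)[:,:2].astype(np.float32)
        (cx,cy),(a,b),_=cv2.minAreaRect(w*1000); bx=cv2.boxPoints(cv2.minAreaRect(w*1000))
        e=max([bx[1]-bx[0],bx[2]-bx[1]],key=np.linalg.norm)
        ang=np.degrees(np.arctan2(e[1],e[0]))
        ang=(ang+90)%180-90
        out.append((round(d["score"],2),round(cx),round(cy),round(a),round(b),"long-axis deg",round(float(ang),1)))
    return out
def go(x,y,z,yaw=None):
    "tool-axis mm deltas to TCP x,y,z; yaw (deg) = direction of closing line in world"
    s=r.observe(); M=R.from_rotvec(s["ee_rot"]); d=M.inv().apply(np.array([x,y,z])-s["position"])*1000
    cy=np.degrees(np.arctan2(*M.as_matrix()[[1,0],1])); t=0
    if yaw is not None: t=-((yaw-cy+90)%180-90)
    print("shift",d.round(1),"turn",round(float(np.radians(t)),3),"closing yaw",round(float(cy),1),"j6",s["joint_pos"][5].round(2),"t",s["time_s"])
E
python3 - <<'E'
from h import *
im=snap("top","crop1.png",(320,130,420,260),(600,780*600//780))
for q,z in[("filter_cap",.079),("roller",.059),("bearing_block",.013),("divider",.005),("kit_box",.052),("mat",.003),("round_nest",.015),("long_nest",.015)]: print(q,rect(q,"top",z))
go(.527,-.112,.2,90)
E
```

```text
filter_cap [(0.95, 664, -31, 45, 49, 'long-axis deg', -26.6), (0.76, 649, -107, 36, 39, 'long-axis deg', -0.7)]
roller [(0.53, 529, -104, 43, 56, 'long-axis deg', -25.5)]
bearing_block [(0.5, 514, -79, 26, 19, 'long-axis deg', 26.3)]
divider [(0.63, 482, -328, 109, 198, 'long-axis deg', -2.1), (0.37, 529, -119, 41, 41, 'long-axis deg', 89.9)]
kit_box [(0.66, 484, 339, 227, 150, 'long-axis deg', 5.7)]
mat [(0.78, 559, 125, 114, 113, 'long-axis deg', 77.3)]
round_nest [(0.87, 527, 356, 86, 102, 'long-axis deg', -85.5)]
long_nest [(0.57, 442, 349, 83, 104, 'long-axis deg', -83.4), (0.25, 482, -323, 106, 194, 'long-axis deg', -1.7)]
shift [-427.5  272.1   31.3] turn 0.445 closing yaw 115.5 j6 -0.33 t 1.45
```

View pics/crop1.png

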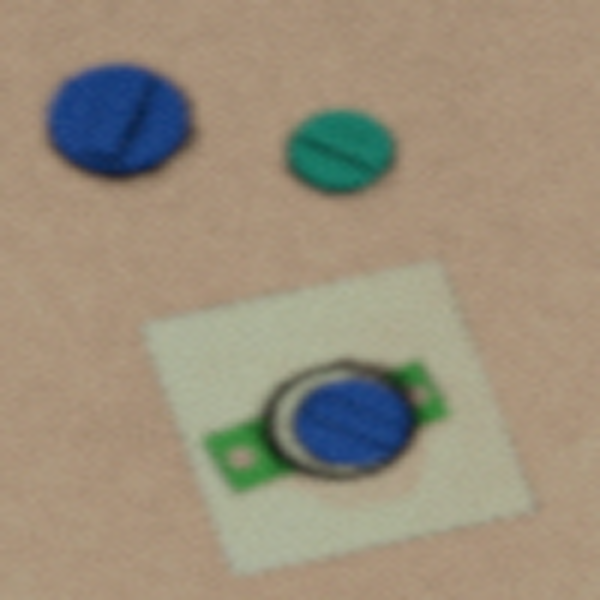

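The crop shows the cap on the roller at about (355,423), on the green block's ends (205..240,465) and (433,386). The turquoise and the larger blue cap are separate.

```bash
python3 - <<'E'
from h import *
f=lambda X,Y:(320+X/6,130+Y/4.615)
print("cap",ray(f(355,423),.079,"top"),"roller",ray(f(343,420),.059,"top"))
b=ray([f(205,438),f(240,492),f(447,412),f(420,360)],.013,"top")[:,:2]
print("block",b.round(3).tolist(),b.mean(0)); e=(b[2]+b[3]-b[0]-b[1]); print(np.degrees(np.arctan2(e[1],e[0])),np.linalg.norm(e)/2)
go(.527,-.113,.2,90-22)
E
```

```text
cap [[ 0.52547777 -0.11314178  0.079     ]] roller [[ 0.52750736 -0.11124738  0.059     ]]
block [[0.52, -0.065], [0.494, -0.078], [0.533, -0.155], [0.558, -0.146]] [ 0.52641105 -0.1108343 ]
-64.19050114022511 0.08797543152772483
shift [-427.1  271.2   31.3] turn 0.829 closing yaw 115.5 j6 -0.33 t 1.45
```

```bash
python3 - <<'E'
from h import *
go(.526,-.112,.2,115.5); go(.526,-.112,.062,115.5)
E
```

```text
shift [-426.6  272.6   31.3] turn -0.0 closing yaw 115.5 j6 -0.33 t 1.45
shift [-426.6  272.5  169.3] turn -0.0 closing yaw 115.5 j6 -0.33 t 1.45
```

Call:
{"api": "send_rows", "payload": {
  "deltas": "0 -427 272 31 0;0 -427 272 31 0;0 -427 272 31 0;0 -427 272 31 0;0 -427 272 31 0;0 -427 272 31 0;0 -427 272 31 0;0 -427 272 31 0",
  "grip_force": 30
}}

```text
time_s: 2.45
position: [0.5236, -0.1165, 0.201]
ee_rot: [-0.693, 3.063, -0.0]
ft_force: [1.2, -0.3, -0.3]
finger_gap: 0.997
gripper_force: 0.0
```

Call:
{"api": "send_rows", "payload": {
  "deltas": "0 0 0 0 0;0 0 0 0 0;0 0 0 0 0;0 0 0 0 0"
}}

```text
time_s: 2.95
position: [0.5224, -0.1194, 0.2011]
ee_rot: [-0.69, 3.064, -0.0]
ft_force: [1.1, -0.2, -0.1]
finger_gap: 0.998
gripper_force: 0.0
```

```bash
python3 - <<'E'
from h import *
go(.526,-.112,.062,115.8)
E
```

```text
shift [ -6.3   5.2 139.1] turn -0.007 closing yaw 115.4 j6 -1.28 t 2.95
```

Call:
{"api": "send_rows", "payload": {
  "deltas": "0 -6 5 60 0;0 -6 5 110 0;0 -6 5 140 0;0 -6 5 140 0;60 -6 5 140 0;120 -6 5 140 0;180 -6 5 140 0;255 -6 5 140 0",
  "grip_force": 30
}}

```text
time_s: 3.95
position: [0.527, -0.1114, 0.0625]
ee_rot: [-0.693, 3.062, -0.001]
ft_force: [-1.0, 1.1, 5.7]
finger_gap: 0.453
gripper_force: 30.4
```

Call:
{"api": "send_rows", "payload": {
  "deltas": "255 0 0 0 0;255 0 0 0 0;255 0 0 0 0;255 0 0 -20 0;255 0 0 -60 0;255 0 0 -100 0;255 0 0 -100 0"
}}

```text
time_s: 4.82
position: [0.5277, -0.1115, 0.1648]
ee_rot: [-0.692, 3.058, -0.002]
ft_force: [-0.3, 0.4, -1.8]
finger_gap: 0.455
gripper_force: 30.3
```

```bash
python3 - <<'E'
from h import *
snap("side","s1.png",(280,120,480,270),(800,600))
go(.558,.124,.15,77.3)
E
```

```text
shift [-129.4  198.8   12.4] turn 0.667 closing yaw 115.5 j6 -1.29 t 4.875
```

View pics/s1.png

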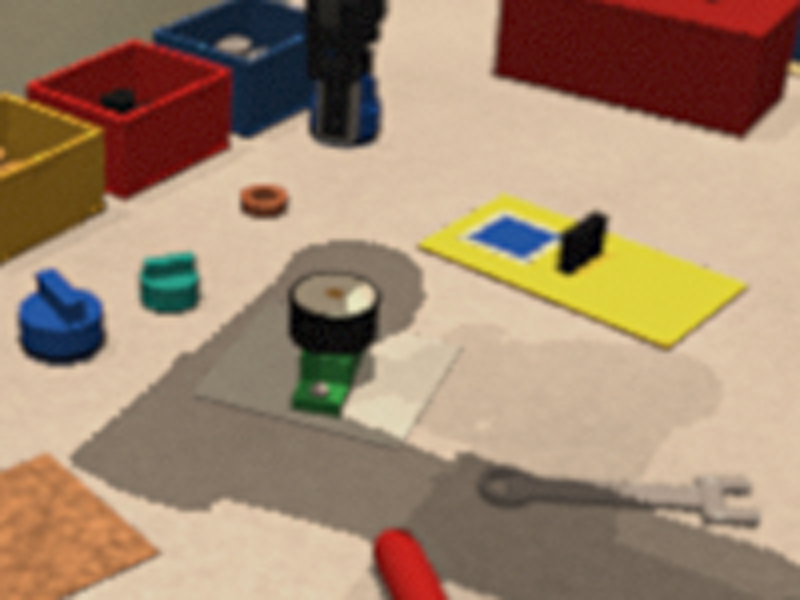

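Cap held at crop (345,110); the roller (335,310) is still on the block. Moving to the mat.

Call:
{"api": "send_rows", "payload": {
  "deltas": "255 -129 199 0 0;255 -129 199 0 0;255 -129 199 0 0;255 -129 199 0 0;255 -129 199 0 0;255 -129 199 60 0;255 -129 199 110 0;255 -129 199 145 0"
}}

```text
time_s: 5.88
position: [0.5549, 0.1222, 0.0118]
ee_rot: [0.69, -3.06, 0.001]
ft_force: [1.0, 0.7, 0.7]
finger_gap: 0.457
gripper_force: 30.4
```

Call:
{"api": "send_rows", "payload": {
  "deltas": "255 0 0 5 0;255 0 0 9 0;255 0 0 9 0;255 0 0 9 0"
}}

```text
time_s: 6.38
position: [0.5575, 0.1241, 0.008]
ee_rot: [-0.693, 3.062, 0.001]
ft_force: [0.5, 1.2, 0.6]
finger_gap: 0.454
gripper_force: 30.8
```

Call:
{"api": "send_rows", "payload": {
  "deltas": "255 0 0 1 0;255 0 0 2 0;255 0 0 2 0"
}}

```text
time_s: 6.75
position: [0.5575, 0.1241, 0.0064]
ee_rot: [-0.693, 3.062, 0.0]
ft_force: [-1.5, 0.2, 6.6]
finger_gap: 0.456
gripper_force: 31.4
```

Contact at 0.0064. Opening, then rising.

Call:
{"api": "send_rows", "payload": {
  "deltas": "120 0 0 -1 0;60 0 0 -1 0;0 0 0 -1 0;0 0 0 -1 0;0 0 0 -1 0;0 0 0 -50 0;0 0 0 -100 0;0 0 0 -130 0"
}}

```text
time_s: 7.75
position: [0.5576, 0.124, 0.138]
ee_rot: [-0.692, 3.061, 0.001]
ft_force: [1.1, 0.1, -0.2]
finger_gap: 1.002
gripper_force: 0.0
```

```bash
python3 - <<'E'
from h import *
vision.camera("top")
print([(round(d["score"],2),np.round(d["position"],3).tolist()) for d in vision.mark_of("filter_cap","top")])
snap("side","s2.png",(200,140,480,350),(800,600))
print([(round(d["score"],2),np.round(d["position"],3).tolist()) for q in("roller","bearing_block") for d in vision.mark_of(q,"side")])
go(.5275,-.1115,.137,115.8)
E
```

```text
[(0.84, [0.665, -0.116, -0.002]), (0.73, [0.559, 0.124, 0.001]), (0.56, [0.678, -0.035, 0.002])]
[(0.9, [0.525, -0.116, 0.031]), (0.68, [0.53, -0.112, 0.005])]
shift [ 127.4 -200.    -3.2] turn -0.006 closing yaw 115.5 j6 -1.7 t 8.0
```

View pics/s2.png

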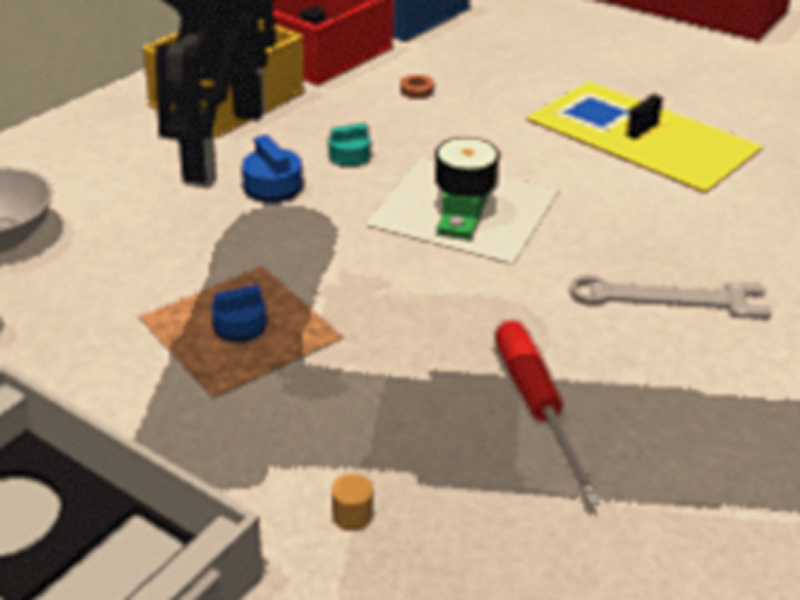

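Cap stands upright on the mat (240,312). Now the roller.

Call:
{"api": "send_rows", "payload": {
  "deltas": "0 127 -200 -3 0;0 127 -200 -3 0;0 127 -200 -3 0;0 127 -200 -3 0;0 127 -200 -3 0;0 127 -200 40 0;0 127 -200 80 0;0 127 -200 96 0",
  "grip_force": 40
}}

```text
time_s: 9.0
position: [0.5263, -0.1108, 0.0351]
ee_rot: [0.692, -3.059, -0.002]
ft_force: [0.1, -0.2, -0.1]
finger_gap: 1.004
gripper_force: 0.0
```

Call:
{"api": "send_rows", "payload": {
  "deltas": "0 0 0 0 0;40 0 0 0 0;80 0 0 0 0;120 0 0 0 0;255 0 0 0 0;255 0 0 0 0;255 0 0 0 0"
}}

```text
time_s: 9.88
position: [0.5293, -0.1114, 0.0405]
ee_rot: [-0.693, 3.061, -0.001]
ft_force: [-1.1, 0.8, 5.9]
finger_gap: 0.61
gripper_force: 42.5
```

Call:
{"api": "send_rows", "payload": {
  "deltas": "255 0 0 -20 0;255 0 0 -60 0;255 0 0 -110 0;255 0 0 -110 0"
}}

```text
time_s: 10.38
position: [0.5303, -0.1116, 0.1537]
ee_rot: [-0.691, 3.057, -0.003]
ft_force: [0.6, 0.5, -2.1]
finger_gap: 0.614
gripper_force: 42.3
```

```bash
python3 - <<'E'
from h import *
im=snap("top","t3.png",(120,170,430,290),(800,310))
for q in("round_nest","long_nest","kit_box"):
  for n in("top","side"):
    if n=="side" and q=="round_nest": pass
    if n=="side": vision.camera("side") 
    print(q,n,[(round(d["score"],2),np.round(d["position"],3).tolist()) for d in vision.mark_of(q,n)][:1])
go(.527,.355,.15,95.5)
E
```

```text
round_nest top []
round_nest side [(0.79, [0.525, 0.353, 0.003])]
long_nest top []
long_nest side [(0.87, [0.437, 0.345, 0.006])]
kit_box top []
kit_box side [(0.73, [0.482, 0.347, -0.001])]
shift [-199.7  421.5   -1.9] turn 0.349 closing yaw 115.5 j6 -1.29 t 10.875
```

View pics/t3.png

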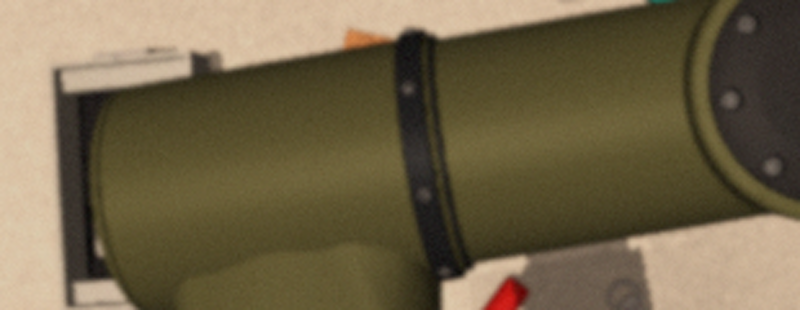

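The arm hides most of the box here (only its left wall at x≈60 shows), so I measure the pockets in the first top picture.

```bash
python3 - <<'E'
from h import *
im=cv2.imread("pics/top0.png"); g=cv2.cvtColor(im,cv2.COLOR_BGR2GRAY)[185:295,135:212]
th,m=cv2.threshold(g,0,255,cv2.THRESH_OTSU)
n,l,s,c=cv2.connectedComponentsWithStats(m)
for i in range(1,n):
    if s[i][4]>300:
        k=cv2.findContours((l==i).astype(np.uint8),0,1)[0][0][:,0]+[135,185]
        for z in(.015,): 
            w=ray(k.astype(float),z,"top")[:,:2].astype(np.float32)*1000
            print(s[i],c[i]+[135,185],cv2.minAreaRect(w),cv2.minEnclosingCircle(w))
cv2.imwrite("pics/b.png",cv2.resize(im[180:300,130:215],(425,600),interpolation=cv2.INTER_CUBIC))
E
```

```text
[   0    0   77  110 4340] [171.25023041 242.29009217] ((488.1109924316406, 353.7645568847656), (255.12022399902344, 185.91766357421875), 1.4850183725357056) ((488.08966064453125, 354.58709716796875), 157.35520935058594)
[ 27  23  26  29 601] [174.74043261 221.87021631] ((526.2645263671875, 349.0912780761719), (64.93670654296875, 60.72362518310547), 0.469911128282547) ((526.3485107421875, 348.8294982910156), 33.73365783691406)
```

View pics/b.png

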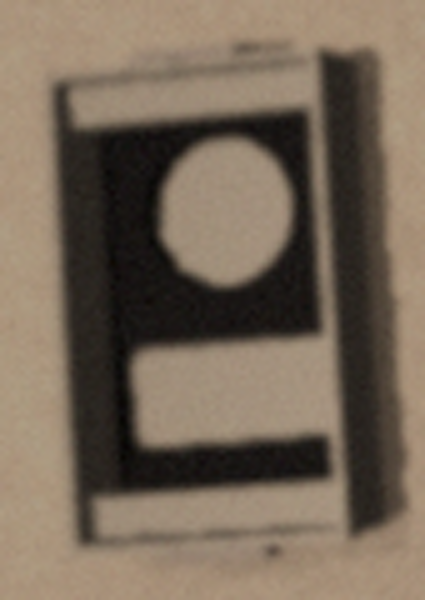

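```bash
python3 - <<'E'
from h import *
f=lambda X,Y:(130+X/5,180+Y/5)
def L(a,b,z):
    w=ray([f(*a),f(*b)],z,"top")[:,:2]; d=w[1]-w[0]; print(w.round(4).tolist(),"mid",w.mean(0).round(4),"ang",np.degrees(np.arctan2(d[1],d[0])).round(1),"len",np.linalg.norm(d).round(4))
L((80,545),(55,80),.052); L((350,535),(320,52),.052)
L((55,80),(320,52),.052);L((80,545),(350,535),.052)
L((70,130),(305,112),.040); L((92,492),(328,478),.040)
L((133,348),(325,337),.015);L((140,448),(328,437),.015)
print(ray([f(225,210)],.013,"top"))
go(.526,.350,.15,94); s=r.observe(); print(s["position"])
E
```

```text
[[0.376, 0.3966], [0.5833, 0.4148]] mid [0.4796 0.4057] ang 5.0 len 0.2081
[[0.3833, 0.2724], [0.5953, 0.2907]] mid [0.4893 0.2816] ang 4.9 len 0.2128
[[0.5833, 0.4148], [0.5953, 0.2907]] mid [0.5893 0.3528] ang -84.5 len 0.1246
[[0.376, 0.3966], [0.3833, 0.2724]] mid [0.3796 0.3345] ang -86.6 len 0.1244
[[0.5615, 0.4127], [0.5696, 0.3013]] mid [0.5656 0.357 ] ang -85.9 len 0.1117
[[0.3981, 0.3972], [0.4066, 0.287]] mid [0.4024 0.3421] ang -85.6 len 0.1106
[[0.462, 0.3908], [0.4681, 0.2985]] mid [0.465  0.3446] ang -86.2 len 0.0925
[[0.4159, 0.3863], [0.4225, 0.2962]] mid [0.4192 0.3412] ang -85.8 len 0.0903
[[0.52621382 0.34865538 0.013     ]]
shift [-196.7  417.4   -1.9] turn 0.375 closing yaw 115.5 j6 -1.29 t 10.875
[ 0.52805034 -0.1114085   0.14810096]
```

Call:
{"api": "send_rows", "payload": {
  "deltas": "255 -197 417 -2 0.37;255 -197 417 -2 0.37;255 -197 417 -2 0.37;255 -197 417 -2 0.37;255 -197 417 -2 0.37;255 -197 417 -2 0.37;255 -197 417 -2 0.37;255 -197 417 -2 0.37"
}}

```text
time_s: 11.88
position: [0.526, 0.3525, 0.15]
ee_rot: [0.12, -3.138, 0.001]
ft_force: [0.3, -0.1, -1.4]
finger_gap: 0.616
gripper_force: 42.4
```

Call:
{"api": "send_rows", "payload": {
  "deltas": "255 0 0 0 0;255 0 0 0 0;255 0 0 0 0;255 0 0 0 0"
}}

```text
time_s: 12.38
position: [0.5269, 0.349, 0.1511]
ee_rot: [-0.116, 3.139, 0.001]
ft_force: [0.8, 0.6, -1.6]
finger_gap: 0.617
gripper_force: 42.5
```

```bash
python3 - <<'E'
from h import *
go(.526,.349,.015,94.7)
E
```

```text
shift [  1.   -0.  136.1] turn -0.008 closing yaw 94.2 j6 -2.4 t 12.375
```

Call:
{"api": "send_rows", "payload": {
  "deltas": "255 1 0 40 0;255 1 0 80 0;255 1 0 100 0;255 1 0 100 0"
}}

```text
time_s: 12.88
position: [0.5253, 0.3489, 0.0497]
ee_rot: [0.117, -3.138, 0.003]
ft_force: [0.9, -0.3, -0.9]
finger_gap: 0.617
gripper_force: 42.5
```

```bash
python3 - <<'E'
from h import *
im=snap("side","s4.png",(120,220,320,370),(800,600))
print(proj([[.526,.349,.005],[.526,.349,.015]],"side"))
go(.526,.349,.015,94.7); print(r.observe()["position"])
E
```

```text
[[202.50966515 321.39642997]
 [201.54547545 317.35556538]]
shift [ 0.3 -0.6 36.6] turn -0.007 closing yaw 94.3 j6 -2.4 t 12.925
[0.52619933 0.34964081 0.05162271]
```

View pics/s4.png

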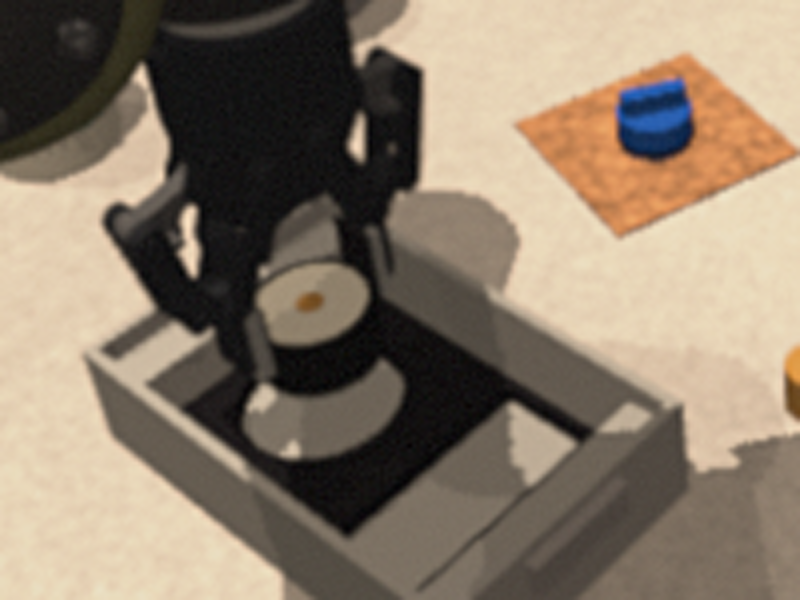

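The pocket centre shows at about crop (325,405), matching the projected target to within 2 mm. Lowering.

Call:
{"api": "send_rows", "payload": {
  "deltas": "255 0 0 15 0;255 0 0 28 0;255 0 0 35 0;255 0 0 35 0;255 0 0 36 0;255 0 0 36 0"
}}

```text
time_s: 13.68
position: [0.5257, 0.3497, 0.0147]
ee_rot: [0.117, -3.139, -0.0]
ft_force: [-0.3, -0.3, -1.2]
finger_gap: 0.614
gripper_force: 42.4
```

Call:
{"api": "send_rows", "payload": {
  "deltas": "255 0 0 1 0;255 0 0 1 0"
}}

```text
time_s: 13.92
position: [0.5259, 0.3499, 0.0146]
ee_rot: [-0.118, 3.139, 0.001]
ft_force: [-2.3, -0.5, 3.9]
finger_gap: 0.612
gripper_force: 43.0
```

Contact. Releasing to about 65 mm, then rising.

Call:
{"api": "send_rows", "payload": {
  "deltas": "90 0 0 -1 0;60 0 0 -1 0;40 0 0 -1 0;40 0 0 -1 0;40 0 0 -20 0;0 0 0 -70 0;0 0 0 -125 0;0 0 0 -125 0"
}}

```text
time_s: 14.92
position: [0.5281, 0.3514, 0.1472]
ee_rot: [-0.117, 3.13, 0.012]
ft_force: [0.4, -0.1, 0.3]
finger_gap: 0.999
gripper_force: 0.0
```

```bash
python3 - <<'E'
from h import *
snap("side","s5.png",(120,150,440,390),(800,600))
print([(round(d["score"],2),np.round(d["position"],3).tolist()) for q in("roller","bearing_block") for d in vision.mark_of(q,"side")])
go(.528,-.111,.14,115.8)
E
```

```text
[(0.58, [0.521, 0.347, 0.005]), (0.86, [0.529, -0.113, 0.001])]
shift [  31.9 -459.6   -1.2] turn -0.376 closing yaw 94.3 j6 -2.4 t 15.075
```

View pics/s5.png

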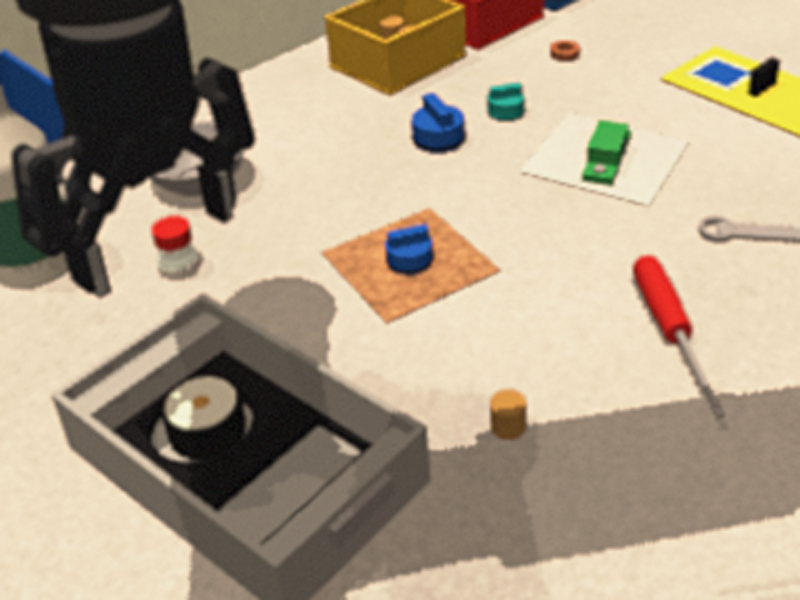

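The roller stands in its pocket at (203,415). Now the block.

Call:
{"api": "send_rows", "payload": {
  "deltas": "0 32 -460 -1 -0.376;0 32 -460 -1 -0.376;0 32 -460 -1 -0.376;0 32 -460 -1 -0.376;0 32 -460 -1 -0.376;0 32 -460 -1 -0.376;0 32 -460 -1 -0.376;0 32 -460 -1 -0.376",
  "grip_force": 50
}}

```text
time_s: 16.08
position: [0.527, -0.1144, 0.1386]
ee_rot: [0.697, -3.061, -0.0]
ft_force: [0.1, 0.8, -0.7]
finger_gap: 0.997
gripper_force: 0.0
```

Call:
{"api": "send_rows", "payload": {
  "deltas": "0 0 0 0 0;0 0 0 0 0;0 0 0 0 0"
}}

```text
time_s: 16.45
position: [0.5281, -0.1104, 0.1395]
ee_rot: [0.704, -3.061, -0.0]
ft_force: [0.0, -1.1, 0.5]
finger_gap: 1.001
gripper_force: 0.0
```

```bash
python3 - <<'E'
from h import *
im=vision.camera("top"); f=lambda a:cv2.inRange(cv2.cvtColor(im,cv2.COLOR_RGB2HSV),(45,100,30),(80,255,255))
m=f(0); m[:, :340]=0; m[:,420:]=0; m[:185]=0; m[260:]=0; print(m.sum()/255)
for z in(.013,): print(rect("bearing_block","top",z))
go(.527,-.111,.014,115.8)
E
```

```text
0.0
[]
shift [  1.3   0.  125.7] turn 0.002 closing yaw 115.9 j6 -1.28 t 16.55
```

Call:
{"api": "send_rows", "payload": {
  "deltas": "0 1 0 60 0;0 1 0 110 0;0 1 0 126 0;0 1 0 126 0;40 1 0 126 0;80 1 0 126 0;120 1 0 126 0;255 1 0 126 0"
}}

```text
time_s: 17.55
position: [0.5285, -0.1118, 0.0157]
ee_rot: [-0.702, 3.059, -0.001]
ft_force: [-0.7, 1.3, 6.4]
finger_gap: 0.593
gripper_force: 54.3
```

Call:
{"api": "send_rows", "payload": {
  "deltas": "255 0 0 0 0;255 0 0 0 0;255 0 0 0 0"
}}

```text
time_s: 17.92
position: [0.5285, -0.1118, 0.0157]
ee_rot: [-0.702, 3.059, -0.001]
ft_force: [-1.2, 1.0, 7.0]
finger_gap: 0.595
gripper_force: 54.3
```

Call:
{"api": "send_rows", "payload": {
  "deltas": "255 0 0 -20 0;255 0 0 -60 0;255 0 0 -120 0;255 0 0 -130 0;255 0 0 -130 0"
}}

```text
time_s: 18.55
position: [0.5273, -0.1116, 0.1438]
ee_rot: [-0.702, 3.061, 0.001]
ft_force: [0.1, -0.1, -3.5]
finger_gap: 0.594
gripper_force: 53.4
```

```bash
python3 - <<'E'
from h import *
go(.4425,.343,.15,94.7)
E
```

```text
shift [-121.7  446.1   -5.8] turn 0.369 closing yaw 115.8 j6 -1.28 t 18.55
```

Call:
{"api": "send_rows", "payload": {
  "deltas": "255 -122 446 -6 0.369;255 -122 446 -6 0.369;255 -122 446 -6 0.369;255 -122 446 -6 0.369;255 -122 446 -6 0.369;255 -122 446 -6 0.369;255 -122 446 -6 0.369;255 -122 446 -6 0.369"
}}

```text
time_s: 19.55
position: [0.4409, 0.3445, 0.1467]
ee_rot: [0.131, -3.136, 0.004]
ft_force: [0.6, -0.4, -0.9]
finger_gap: 0.592
gripper_force: 53.5
```

Call:
{"api": "send_rows", "payload": {
  "deltas": "255 0 0 0 0;255 0 0 40 0;255 0 0 80 0;255 0 0 90 0;255 0 0 90 0;255 0 0 90 0"
}}

```text
time_s: 20.3
position: [0.4436, 0.3433, 0.0617]
ee_rot: [-0.128, 3.137, 0.003]
ft_force: [0.4, -0.6, -2.0]
finger_gap: 0.594
gripper_force: 53.5
```

```bash
python3 - <<'E'
from h import *
im=snap("side","s6.png",(120,220,320,370),(800,600))
print((proj([[.4425,.343,.005],[.4425,.343,.015]],"side")-[120,220])*4)
go(.4425,.343,.018,94.7); print(r.observe()["position"])
E
```

```text
[[462.18379358 501.65607213]
 [459.12000046 485.27764194]]
shift [ 1.1 -0.5 43.7] turn -0.0 closing yaw 94.7 j6 -2.51 t 20.35
[0.44352028 0.34345761 0.06174024]
```

View pics/s6.png

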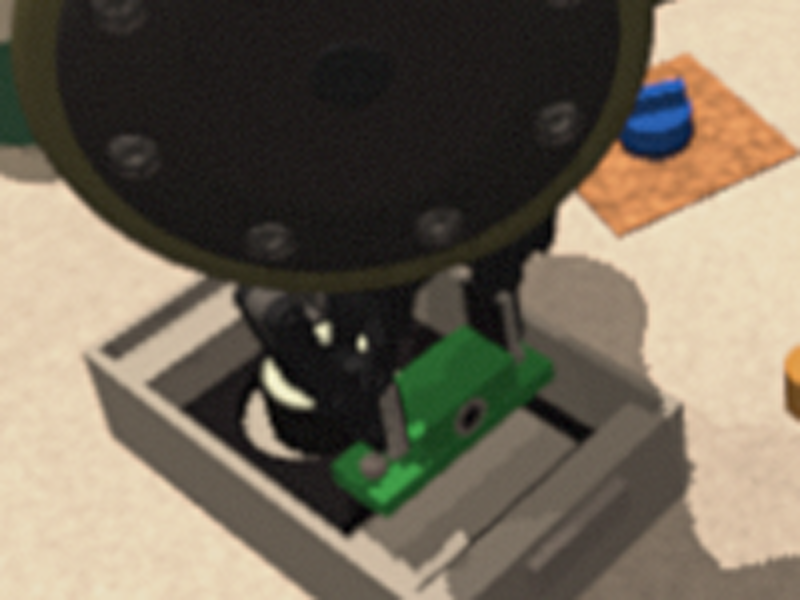

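The block is held level, foot corners at about (385,513), (335,463), (552,372). I compare these with the projection.

```bash
python3 - <<'E'
from h import *
c=np.array([.4435,.3435,0]); a=np.radians(4.7); M=np.array([[np.cos(a),-np.sin(a)],[np.sin(a),np.cos(a)]])
for z in(.049,.059):
  P=[np.r_[c[:2]+M@np.array(p),z] for p in([-.015,.045],[.015,.045],[-.015,-.045],[.015,-.045])]
  print(z,((proj(P,"side")-[120,220])*4).round())
P=[np.r_[c[:2]-[.001,0]+M@np.array(p),.015] for p in([.023,-.052],[.023,.052],[-.023,.052])]
print("pocket",((proj(P,"side")-[120,220])*4).round())
E
```

```text
0.049 [[384. 520.]
 [331. 481.]
 [554. 376.]
 [501. 343.]]
0.059 [[380. 502.]
 [327. 463.]
 [551. 358.]
 [499. 326.]]
pocket [[510. 383.]
 [320. 541.]
 [399. 603.]]
```

Call:
{"api": "send_rows", "payload": {
  "deltas": "255 1 0 20 0;255 1 0 34 0;255 1 0 42 0;255 1 0 42 0;255 1 0 43 0;255 1 0 43 0"
}}

```text
time_s: 21.1
position: [0.4421, 0.343, 0.0177]
ee_rot: [-0.129, 3.138, 0.001]
ft_force: [-2.1, 0.0, 3.8]
finger_gap: 0.596
gripper_force: 54.2
```

Call:
{"api": "send_rows", "payload": {
  "deltas": "90 0 0 -1 0;60 0 0 -1 0;50 0 0 -1 0;50 0 0 -1 0;50 0 0 -20 0;0 0 0 -70 0;0 0 0 -130 0;0 0 0 -130 0"
}}

```text
time_s: 22.1
position: [0.4441, 0.3446, 0.155]
ee_rot: [-0.128, 3.13, 0.013]
ft_force: [0.2, 0.2, -0.9]
finger_gap: 1.002
gripper_force: 0.0
```

```bash
python3 - <<'E'
from h import *
snap("side","s7.png",(130,240,310,375),(800,600))
print([(q,round(d["score"],2),np.round(d["position"],3).tolist()) for q in("roller","bearing_block","divider","blue_square") for d in vision.mark_of(q,"side")])
go(.5,-.1,.15,50)
E
```

```text
[('roller', 0.95, [0.524, 0.345, 0.001]), ('divider', 0.67, [0.484, -0.327, -0.0]), ('blue_square', 0.57, [0.532, -0.327, 0.002])]
shift [ -22.3 -445.6   -3.7] turn 0.78 closing yaw 94.7 j6 -2.51 t 22.35
```

View pics/s7.png

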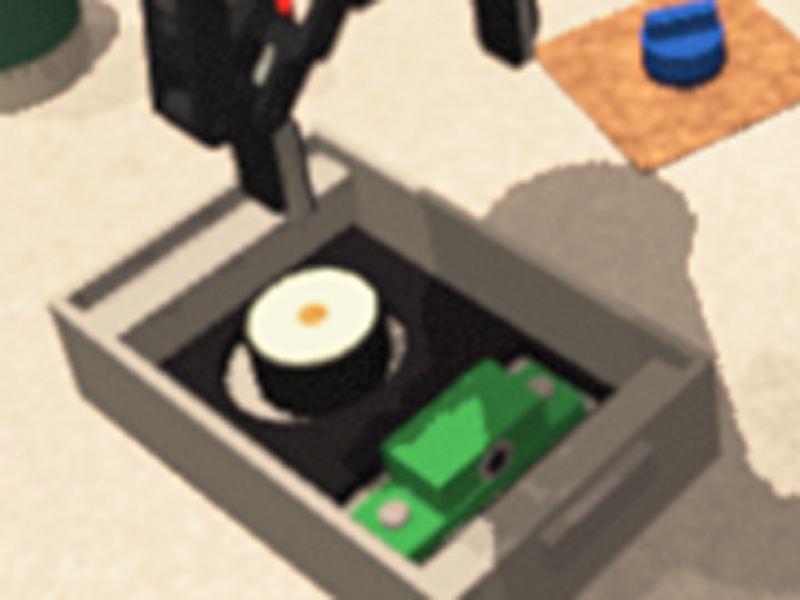

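Roller (315,340) and block (485,460) are both seated in their pockets. Next I measure the divider by colour.

```bash
python3 - <<'E'
from h import *
im=vision.camera("top"); hsv=cv2.cvtColor(im,cv2.COLOR_RGB2HSV)
m=cv2.inRange(hsv,(22,110,90),(40,255,255)); m[:,:420]=0; m[:180]=0
m=cv2.morphologyEx(m,cv2.MORPH_OPEN,np.ones((3,3)))
k=np.vstack(cv2.findContours(m,0,1)[0])[:,0].astype(float); w=ray(k,.005,"top")[:,:2].astype(np.float32)*1000
print(cv2.minAreaRect(w), rect("divider","top",.005)[:1])
x0,y0=k.min(0).astype(int);x1,y1=k.max(0).astype(int)
d=(im.max(2)<70)&False | (im.max(2)<60); d[:y0+5]=0; d[y1-5:]=0; d[:,:x0+4]=0; d[:,x1-4:]=0
v,u=np.nonzero(d); print(len(u),u.mean(),v.mean(),u.min(),u.max(),v.min(),v.max(),ray([(u.mean(),v.mean())],.03,"top"))
go(.482,-.327,.1,-2)
E
```

```text
((482.00799560546875, -326.5662536621094), (107.96619415283203, 195.2440185546875), 88.25296783447266) [(0.66, 482, -327, 107, 195, 'long-axis deg', -2.1)]
77 471.87012987012986 241.67532467532467 462 483 240 243 [[ 0.48247112 -0.3228502   0.03      ]]
shift [  14.2 -670.3   46.7] turn -1.454 closing yaw 94.7 j6 -2.51 t 22.45
```

Call:
{"api": "send_rows", "payload": {
  "deltas": "0 14 -480 0 -1.454;0 14 -480 0 -1.454;0 14 -480 0 -1.454;0 14 -480 0 -1.454;0 14 -480 0 -1.454;0 14 -480 0 -1.454;0 14 -480 0 -1.454;0 14 -480 0 -1.454"
}}

```text
time_s: 23.45
position: [0.4662, -0.1113, 0.1464]
ee_rot: [2.078, -2.355, -0.001]
ft_force: [0.5, 0.1, 0.2]
finger_gap: 1.0
gripper_force: 0.0
```

```bash
python3 - <<'E'
from h import *
go(.482,-.3255,.1,-1.9); print(r.observe()["position"])
E
```

```text
shift [210.6 -42.5  46.4] turn -0.092 closing yaw 172.8 j6 -0.31 t 23.45
[ 0.46615307 -0.11127956  0.14636025]
```

Call:
{"api": "send_rows", "payload": {
  "deltas": "0 210 -42 46 -0.09;0 210 -42 46 -0.09;0 210 -42 46 -0.09;0 210 -42 46 -0.09;0 210 -42 46 -0.09;0 210 -42 46 -0.09"
}}

```text
time_s: 24.2
position: [0.4807, -0.3229, 0.1003]
ee_rot: [2.176, -2.266, -0.002]
ft_force: [-0.3, -0.1, 0.2]
finger_gap: 0.999
gripper_force: 0.0
```

```bash
python3 - <<'E'
from h import *
go(.482,-.3255,.010,-1.9); print(r.observe()["position"])
E
```

```text
shift [ 2.6 -1.5 90.3] turn -0.007 closing yaw 177.7 j6 0.2 t 24.2
[ 0.48069385 -0.32289215  0.10031518]
```

Call:
{"api": "send_rows", "payload": {
  "deltas": "0 3 -1 50 0;0 3 -1 85 0;0 3 -1 90 0;60 3 -1 90 0;120 3 -1 90 0;180 3 -1 90 0;255 3 -1 90 0;255 3 -1 90 0",
  "grip_force": 70
}}

```text
time_s: 25.2
position: [0.4823, -0.3264, 0.0117]
ee_rot: [-2.176, 2.265, -0.002]
ft_force: [-0.0, 0.8, 3.9]
finger_gap: 0.127
gripper_force: 71.3
```

Call:
{"api": "send_rows", "payload": {
  "deltas": "255 0 0 0 0;255 0 0 0 0;255 0 0 0 0"
}}

```text
time_s: 25.58
position: [0.4823, -0.3264, 0.0117]
ee_rot: [-2.176, 2.265, -0.002]
ft_force: [-0.4, 0.6, 4.9]
finger_gap: 0.124
gripper_force: 71.5
```

Call:
{"api": "send_rows", "payload": {
  "deltas": "255 0 0 -15 0;255 0 0 -40 0;255 0 0 -80 0;255 0 0 -120 0;255 0 0 -140 0;255 0 0 -140 0"
}}

```text
time_s: 26.32
position: [0.4823, -0.3263, 0.1518]
ee_rot: [-2.175, 2.265, -0.003]
ft_force: [0.1, 0.1, -1.9]
finger_gap: 0.128
gripper_force: 70.6
```

```bash
python3 - <<'E'
from h import *
snap("side","s8.png",(280,60,520,240),(800,600))
go(.4845,.3455,.15,4.7); print(r.observe()["position"])
E
```

```text
shift [-6.709e+02  2.430e+01  6.000e-01] turn -0.122 closing yaw 177.7 j6 0.21 t 26.375
[ 0.48166627 -0.32584545  0.14982227]
```

View pics/s8.png

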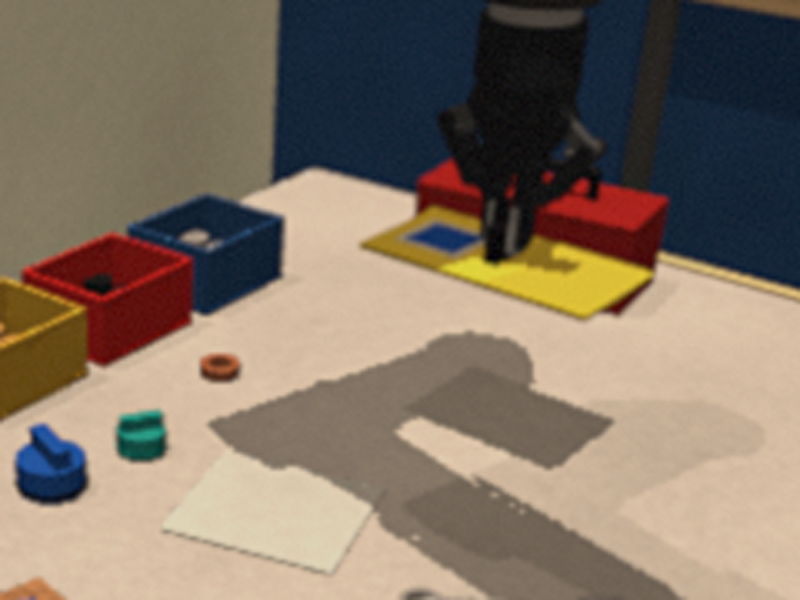

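The divider hangs level at (510,260). Carrying it to the box.

Call:
{"api": "send_rows", "payload": {
  "deltas": "255 -30 1 0 0;255 -80 3 0 0;255 -130 5 0 -0.02;255 -180 7 0 -0.03;255 -230 8 0 -0.04;255 -280 10 0 -0.05;255 -325 12 0 -0.06;255 -350 13 0 -0.06"
}}

```text
time_s: 27.38
position: [0.4817, 0.0259, 0.1482]
ee_rot: [2.243, -2.195, -0.004]
ft_force: [0.6, -0.7, -0.1]
finger_gap: 0.129
gripper_force: 70.6
```

Call:
{"api": "send_rows", "payload": {
  "deltas": "255 -40 1 0 0;255 -90 3 0 -0.02;255 -140 5 0 -0.03;255 -190 7 0 -0.04;255 -240 9 0 -0.06;255 -290 10 0 -0.06;255 -315 11 0 -0.06;255 -321 11 0 -0.06"
}}

```text
time_s: 28.38
position: [0.4648, 0.3452, 0.1485]
ee_rot: [2.307, -2.127, -0.0]
ft_force: [0.7, -0.4, -0.9]
finger_gap: 0.125
gripper_force: 70.6
```

Call:
{"api": "send_rows", "payload": {
  "deltas": "255 0 0 0 0;255 0 0 20 0;255 0 0 40 0;255 0 0 60 0;255 0 0 60 0;255 0 0 60 0"
}}

```text
time_s: 29.12
position: [0.4659, 0.3448, 0.0913]
ee_rot: [-2.308, 2.131, -0.001]
ft_force: [0.1, -0.1, -0.8]
finger_gap: 0.126
gripper_force: 70.5
```

```bash
python3 - <<'E'
from h import *
im=snap("side","s9.png",(120,220,320,370),(800,600))
go(.4845,.3455,.054,4.7); p=r.observe()["position"]; print(p)
def box(c,hx,hy,z,a=4.7):
    a=np.radians(a); M=np.array([[np.cos(a),-np.sin(a)],[np.sin(a),np.cos(a)]])
    P=[np.r_[np.array(c)+M@np.array(q),z] for q in([-hx,hy],[hx,hy],[hx,-hy],[-hx,-hy])]
    return ((proj(P,"side")-[120,220])*4).round().tolist()
print("rim outer",box((.4845,.3455),.109,.065,.052)); print("plate",box(p[:2],.097,.053,p[2]-.0117+.005))
E
```

```text
shift [  1.1 -18.4  37.8] turn -0.002 closing yaw -175.4 j6 -0.9 t 29.175
[0.4660614  0.34507447 0.09177936]
rim outer [[444.0, 624.0], [85.0, 345.0], [329.0, 183.0], [687.0, 398.0]]
plate [[468.0, 552.0], [132.0, 304.0], [338.0, 168.0], [674.0, 366.0]]
```

View pics/s9.png

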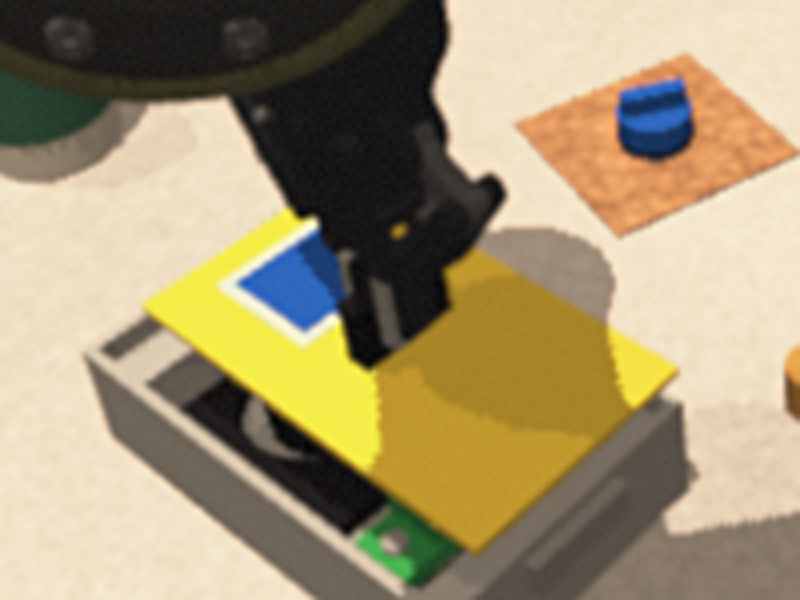

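Plate corners read (145,303), (677,372), (478,552), about 19 mm toward −x. Against the rim corners (87,352) and (685,405) it also needs about 3 mm toward +y. Correcting, then hovering just above the rim.

Call:
{"api": "send_rows", "payload": {
  "deltas": "255 -2 -10 0 0;255 -2 -19 0 0;255 -2 -19 10 0;255 -2 -19 25 0;255 -2 -19 25 0;255 -2 -19 25 0"
}}

```text
time_s: 29.92
position: [0.4844, 0.3482, 0.0658]
ee_rot: [2.308, -2.131, 0.0]
ft_force: [1.0, 0.0, -0.5]
finger_gap: 0.123
gripper_force: 70.6
```

```bash
python3 - <<'E'
from h import *
im=snap("side","s10.png",(120,220,320,370),(800,600))
go(.4855,.349,.053,4.7); p=r.observe()["position"]; print(p)
E
```

```text
shift [-0.5 -1.1 13.2] turn -0.002 closing yaw -175.4 j6 -0.88 t 29.975
[0.48447203 0.34840607 0.06620511]
```

View pics/s10.png

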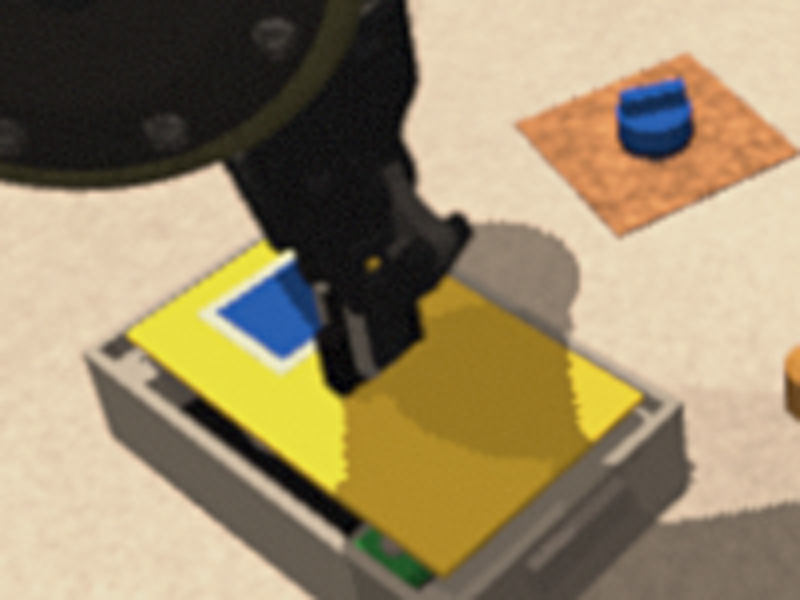

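Plate diagonal midpoint, corrected for height, is (387,380) and the rim's is (386,378), so it is centred. Lowering.

Call:
{"api": "send_rows", "payload": {
  "deltas": "255 0 0 6 0;255 0 0 11 0;255 0 0 13 0;255 0 0 13 0;255 0 0 14 0;255 0 0 14 0"
}}

```text
time_s: 30.72
position: [0.4844, 0.3483, 0.0519]
ee_rot: [-2.308, 2.131, 0.0]
ft_force: [0.4, -0.5, 0.2]
finger_gap: 0.118
gripper_force: 70.6
```

Call:
{"api": "send_rows", "payload": {
  "deltas": "255 0 0 1 0;255 0 0 1 0"
}}

```text
time_s: 30.98
position: [0.4845, 0.3484, 0.0517]
ee_rot: [-2.308, 2.13, -0.0]
ft_force: [-2.6, -0.6, 4.2]
finger_gap: 0.126
gripper_force: 71.2
```

Contact at the expected height. Releasing and rising.

Call:
{"api": "send_rows", "payload": {
  "deltas": "200 0 0 0 0;140 0 0 0 0;80 0 0 0 0;80 0 0 0 0;80 0 0 -40 0;0 0 0 -90 0;0 0 0 -110 0;0 0 0 -110 0"
}}

```text
time_s: 31.98
position: [0.4849, 0.3489, 0.1625]
ee_rot: [-2.306, 2.129, 0.001]
ft_force: [0.6, 0.8, -0.2]
finger_gap: 1.002
gripper_force: 0.0
```

```bash
python3 - <<'E'
from h import *
vision.camera("side")
print([(q,round(d["score"],2),np.round(d["position"],3).tolist()) for q in("divider","blue_square","filter_cap") for d in vision.mark_of(q,"side")])
go(.5575,.124,.15,115.5)
E
```

```text
[('divider', 0.97, [0.489, 0.345, 0.041]), ('blue_square', 0.89, [0.536, 0.352, 0.042]), ('filter_cap', 0.85, [0.68, -0.03, -0.001]), ('filter_cap', 0.8, [0.563, 0.124, 0.007]), ('filter_cap', 0.76, [0.663, -0.113, 0.001])]
shift [228.9 -55.7   9. ] turn 1.205 closing yaw -175.4 j6 -0.88 t 32.175
```

Call:
{"api": "send_rows", "payload": {
  "deltas": "0 229 -56 0 1.205;0 229 -56 0 1.205;0 229 -56 0 1.205;0 229 -56 0 1.205;0 229 -56 0 1.205;0 229 -56 0 1.205;0 229 -56 0 1.205;0 229 -56 0 1.205",
  "grip_force": 30
}}

```text
time_s: 33.17
position: [0.558, 0.1242, 0.1594]
ee_rot: [0.695, -3.062, 0.001]
ft_force: [-0.6, 0.4, -0.7]
finger_gap: 1.002
gripper_force: 0.0
```

```bash
python3 - <<'E'
from h import *
im=snap("side","s11.png",(130,200,330,350),(800,600))
go(.558,.124,.008,115.5); print(r.observe()["position"])
E
```

```text
shift [-1.000e-01 -2.000e-01  1.517e+02] turn 0.002 closing yaw 115.6 j6 -1.69 t 33.225
[0.55806425 0.12429146 0.15967175]
```

View pics/s11.png

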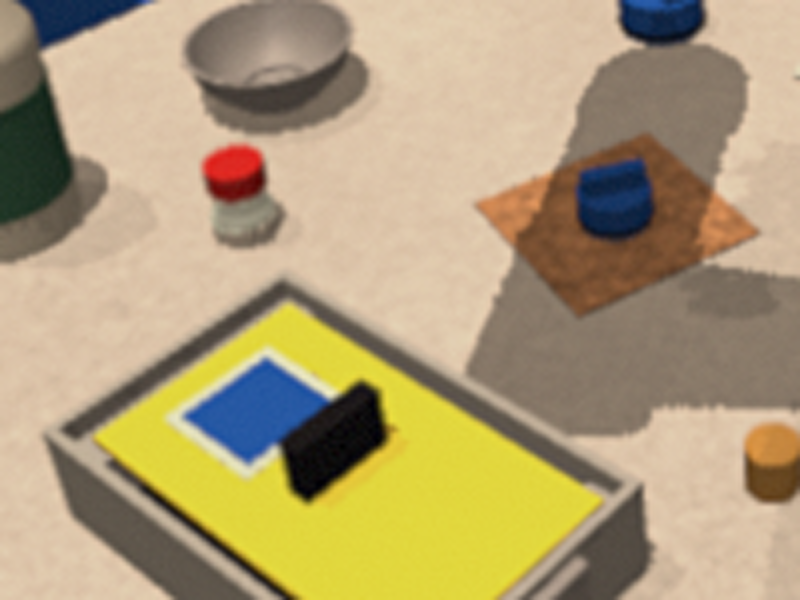

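The divider lies level in the box, blue square at about (258,413), cap on the mat at (615,200). Grasping the cap.

Call:
{"api": "send_rows", "payload": {
  "deltas": "0 0 0 60 0;0 0 0 120 0;0 0 0 151 0;0 0 0 152 0;60 0 0 152 0;120 0 0 152 0;255 0 0 152 0;255 0 0 152 0"
}}

```text
time_s: 34.22
position: [0.5595, 0.125, 0.0108]
ee_rot: [-0.694, 3.061, 0.001]
ft_force: [-1.8, -0.1, 5.9]
finger_gap: 0.453
gripper_force: 30.2
```

Call:
{"api": "send_rows", "payload": {
  "deltas": "255 0 0 0 0;255 0 0 0 0;255 0 0 -20 0;255 0 0 -70 0;255 0 0 -130 0;255 0 0 -150 0;255 0 0 -150 0"
}}

```text
time_s: 35.1
position: [0.559, 0.1249, 0.1605]
ee_rot: [-0.693, 3.061, 0.002]
ft_force: [0.2, 0.2, -0.7]
finger_gap: 0.451
gripper_force: 30.3
```

```bash
python3 - <<'E'
from h import *
go(.5373,.3525,.12,100); print(r.observe()["position"])
print((proj([[.5373,.3525,.045]],"side")-[130,200])*4)
E
```

```text
shift [-78.3 214.8  40.9] turn 0.271 closing yaw 115.5 j6 -1.7 t 35.1
[0.55904166 0.12486602 0.1605009 ]
[[252.00124457 410.77173025]]
```

Call:
{"api": "send_rows", "payload": {
  "deltas": "255 -78 215 0 0.27;255 -78 215 0 0.27;255 -78 215 0 0.27;255 -78 215 0 0.27;255 -78 215 0 0.27;255 -78 215 40 0.27;255 -78 215 80 0.27;255 -78 215 80 0.27"
}}

```text
time_s: 36.1
position: [0.5339, 0.3493, 0.0732]
ee_rot: [0.273, -3.122, 0.009]
ft_force: [-0.1, 0.3, -0.2]
finger_gap: 0.452
gripper_force: 30.4
```

```bash
python3 - <<'E'
from h import *
im=snap("side","s12.png",(130,200,330,350),(800,600))
go(.5373,.3525,.0535,100); p=r.observe()["position"]; print(p)
E
```

```text
shift [-2.2  1.8 23.3] turn 0.0 closing yaw 100.0 j6 -2.29 t 36.15
[0.53551061 0.35043923 0.07685405]
```

View pics/s12.png

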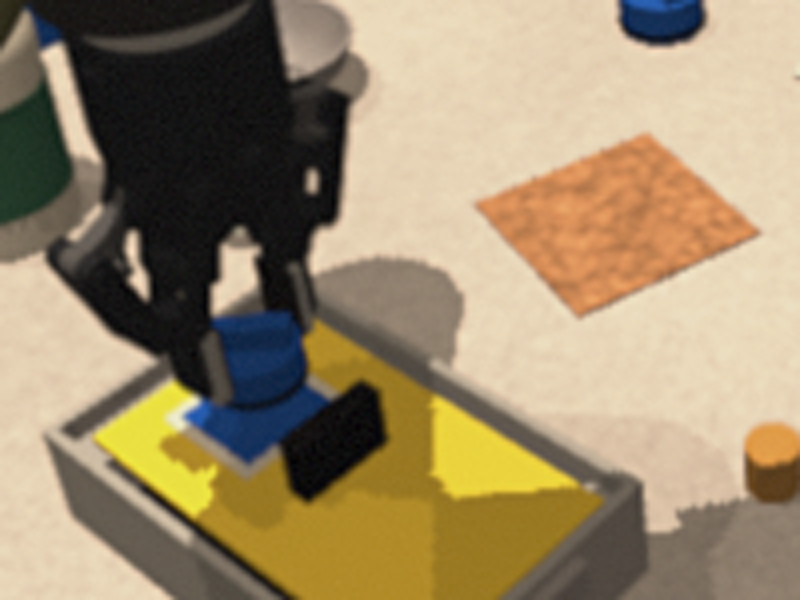

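The cap hangs upright at (258,370) above the square. Lowering.

Call:
{"api": "send_rows", "payload": {
  "deltas": "255 0 0 5 0;255 0 0 15 0;255 0 0 21 0;255 0 0 22 0;255 0 0 22 0"
}}

```text
time_s: 36.78
position: [0.5362, 0.3521, 0.0569]
ee_rot: [-0.275, 3.129, 0.0]
ft_force: [-0.0, 0.1, -0.5]
finger_gap: 0.454
gripper_force: 30.4
```

```bash
python3 - <<'E'
from h import *
go(.5373,.3525,.0528,100)
E
```

```text
shift [-1.1  0.2  4.1] turn 0.001 closing yaw 100.1 j6 -2.29 t 36.775
```

Call:
{"api": "send_rows", "payload": {
  "deltas": "255 -1 0 2 0;255 -1 0 3 0;255 -1 0 4 0;255 -1 0 4 0"
}}

```text
time_s: 37.28
position: [0.5372, 0.3523, 0.0529]
ee_rot: [-0.275, 3.129, 0.0]
ft_force: [-0.3, -1.1, 0.0]
finger_gap: 0.451
gripper_force: 30.5
```

Call:
{"api": "send_rows", "payload": {
  "deltas": "255 0 0 1 0;255 0 0 1 0"
}}

```text
time_s: 37.52
position: [0.5373, 0.3523, 0.0528]
ee_rot: [-0.276, 3.129, 0.0]
ft_force: [-2.4, -1.4, 5.5]
finger_gap: 0.456
gripper_force: 30.9
```

Contact. Releasing.

Call:
{"api": "send_rows", "payload": {
  "deltas": "120 0 0 0 0;80 0 0 0 0;60 0 0 0 0;60 0 0 0 0;60 0 0 -20 0;60 0 0 -70 0;0 0 0 -130 0;0 0 0 -150 0"
}}

```text
time_s: 38.52
position: [0.5387, 0.3529, 0.2092]
ee_rot: [-0.275, 3.122, 0.008]
ft_force: [0.6, -1.5, 0.3]
finger_gap: 0.995
gripper_force: 0.0
```

Call:
{"api": "send_rows", "payload": {
  "deltas": "0 0 0 0 0;0 0 0 0 0;0 0 0 0 0;0 0 0 0 0"
}}

```text
time_s: 39.02
position: [0.5369, 0.352, 0.2007]
ee_rot: [0.275, -3.128, 0.002]
ft_force: [-0.3, 0.8, 0.1]
finger_gap: 1.0
gripper_force: 0.0
```

```bash
python3 - <<'E'
from h import *
snap("side","s13.png",(130,200,330,350),(800,600))
print([(q,round(d["score"],2),np.round(d["position"],3).tolist()) for q in("divider","blue_square","filter_cap") for d in vision.mark_of(q,"side")])
E
```

```text
[('divider', 0.55, [0.488, 0.343, 0.04]), ('blue_square', 0.79, [0.534, 0.35, 0.041]), ('filter_cap', 0.89, [0.539, 0.35, 0.051]), ('filter_cap', 0.77, [0.661, -0.114, 0.0]), ('filter_cap', 0.67, [0.681, -0.03, 0.0])]
```

View pics/s13.png

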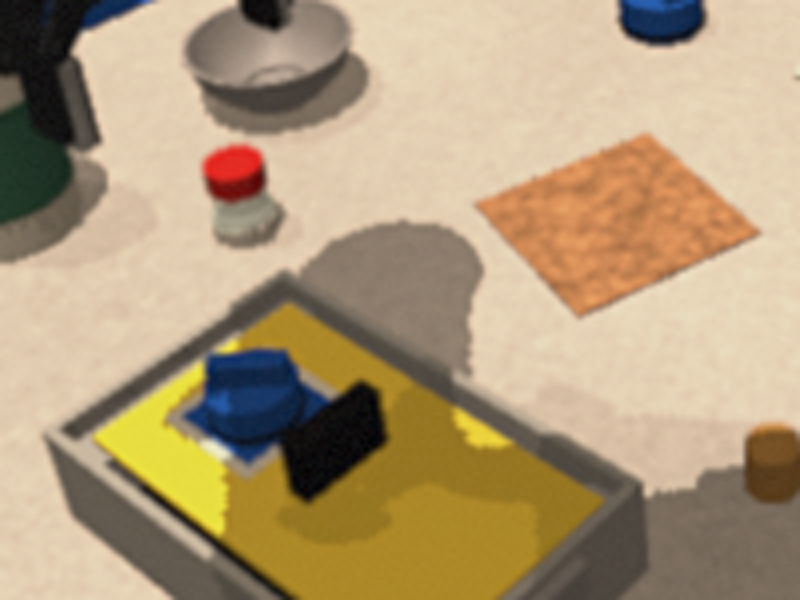

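The cap stands upright on the blue square at (255,400) and the gripper is clear, so I am handing in.

```bash
python3 -c "
from station import job
print(job.sign_off())"
```

```text
the job is handed in; nothing more can be done
None
```

The box is packed and the job handed in at about 39 s on the robot's clock: roller and bearing block in their pockets, divider level on both ledges, blue cap upright on the blue square. The last pictures show each part seated and released; the sign-off returned no verdict.

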